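# Wedge the reed pan tight in its levelling jig

### The job

The reed pan in the jig sags at its near edge and would chatter under the file. Take the taller of the two wooden wedges, lay it flat on the bench with its thin end square to the middle of that edge, and push it straight in underneath until the pan is lifted level, hard up against its stops, and the wedge is jammed tight there by itself. Do not lift or press the pan by hand, and leave the other things on the bench where they are.

Things in the scene. Friction and masses are not known exactly. Their poses are not given: they have to be found in the camera images.
- wedge_grip (a point): Centre (13 mm up) of the heel of the taller wooden wedge, the level block at its thick end: 30 mm long, 26 wide, 26 high. x points along the wedge to the thin end, z up. The wedge is 110 mm long: back face 15 mm behind this point; the slope starts 15 mm ahead and falls from 26 to 4 mm high over 80 mm. Lies flat on the bench, 50 g.
- wedge_tip (a point): Middle of the thin end of the taller wedge, on its underside, 95 mm along x from the heel's centre. Same axes.
- low_wedge_grip (a point): Centre of the heel of the other, low wedge (80 mm long, 26 mm wide, only 12 mm high): too thin for this gap, leave it. Axes as for the taller wedge; its thin end is 69 mm along x from this point.
- edge (a point): Point on the bench below the middle of the pan's near edge (fixed to the jig). x is level and points under the pan, square to the edge: the way to push; y runs along the 86 mm long edge. The edge is 10 mm over the bench while it sags, 18 mm when level: the wedge first touches it with its thin end about 20 mm past this point and jams about 50 to 55 mm past.
- pan: Six-sided mahogany reed pan, 150 mm across flats, 24 thick, with rim and brass reed shoes; 0.3 kg, top 42 mm above the bench. Hinged to the jig at its far edge, where its origin lies, 157 mm beyond the near edge and 26 mm up; x points away from the near edge, z up. Two steel stops on posts (50 mm high, 101 mm either side of the middle, 75 mm behind the near edge) limit its rise.
- loupe: Round black loupe with a glass top, 42 mm across, 28 mm high; origin at the centre of its underside. Bystander.
- reed_shoe: Loose brass reed shoe, a flat bar 50 x 15 x 5 mm along x; origin at the centre of its underside. Bystander.
- button: Black ebony button, 15 mm across, 12 mm high; origin at the centre of its underside. Bystander.
- pan_lip (a point): Middle of the pan's near lower edge, on the pan: 10 mm above the bench while the pan sags (tilted 0.055 rad), 18 mm when it is level on its stops, where it can rise no more. It drops unless held. The wedge slides in with a few newtons, then the push rises steeply once the pan meets the stops: 8 to 20 N jams it, and it then stays by friction when let go.
Things that resemble listed ones, but are neither listed nor needed, are in the scene too. What is shaped like the part that bears wedge_grip but green is not meant.

How it is judged:
On the way:
1. the taller wedge lies flat with its thin end under the pan's near edge (x of wedge_tip in the frame of edge above 0.005 m and y of wedge_tip in the frame of edge between -0.04 and 0.04 m and height (world z) of wedge_tip below 0.006 m and angle between wedge_grip's own z axis and vertical below 0.08 rad), for 0.1 s.
At the end, for the whole second after the job is handed in: Pan level on its stops (tilt < 0.006 rad); taller wedge released, at rest, flat (0.08 rad), thin end 35 mm or more under the edge, within 28 mm of its middle, square within 0.26 rad, and jammed: bearing on the pan with over 4 N (the pan's weight alone gives about 2 N) (angle between pan's own z axis and vertical below 0.006 rad and contact force between wedge and pan above 4 N and x of wedge_tip in the frame of edge above 0.035 m and y of wedge_tip in the frame of edge between -0.028 and 0.028 m and angle between the x axis of wedge_grip and the x axis of edge, either way round below 0.26 rad and angle between wedge_grip's own z axis and vertical below 0.08 rad and linear speed of wedge below 0.01 m/s); the robot touches nothing.
It fails at once if the robot presses on or lifts the pan (more than 5 N) (contact force between any of the fingers, the arm and pan above 5 N).
It fails at once if the low wedge, loupe, reed shoe or button is moved by more than 30 mm (distance of any of low_wedge_grip, loupe, reed_shoe, button from where it was at the start of the episode above 0.03 m).
It also fails if it takes over 48 s, if anything falls off the work surface, if the arm or the gripper's body presses on something with over 40 N, if the wrist force passes 120 N, or if a joint passes its speed limit or range.

### The arm

A 6-joint arm with a two-finger parallel gripper is mounted at the origin on the work surface. World frame = base frame: x ahead of the robot, y to its left, z up, the work surface at z = 0. Lengths are in m, angles in rad, forces in N, time in s.
With the tool pointing down it reaches from about 0.275 to 0.775 m from the base axis. Payload 14.6 kg.
Tool frame: the origin (TCP) lies on the centre line of the jaws, within the pads' length; the fingertips stand ctrl.finger_overhang ahead of it and the grasp point (between the pads) lies 5 mm behind it (ctrl.finger_overhang is the distance from the TCP to the fingertips, in m); z points along the fingers, x is the direction in which the jaws open and shut, and the axes are right-handed (so a half turn about z gives the same grasp; the last joint's range is limited). The gripper opens to 85 mm and grips with 20 to 120 N. Pads are 22 mm wide; open, the fingers measure 114 mm over their backs; the gripper's body (76 mm by 85 mm) begins 54 mm behind the grasp point. The pads swing forward as they close: fully open they stand 13 mm farther back than shut.
Start: joints at [-1.377, 0.263, -0.048, 1.259, 0, 1.415], TCP at [0.179, -0.493, 0.245] pointing down, gripper open.
Joint ranges: [-2.65, 2.65], [-0.89, 1.7], [-1.18, 1.37], [-2.13, 2.11], [-1.35, 1.29], [-3.14, 3.14]. Speed limits (rad/s): [1.89, 1.89, 2.57, 2.79, 3.14, 3.14].

### API

Orientations are given as a rotation vector (axis times angle).
In Python, from bench import ctrl, imaging gives the robot as it stands.
- The arm moves only by the tool jog_arm, never from a script. Its argument "motion" is a list of rows, each a list of 2 entries, a list of its own where there are three numbers: the shift along the tool's x, y, z in cm, then the turn, a rotation vector about the tool's x, y, z in degrees. In form: [[[dx, dy, dz], [ax, ay, az]], ...]. A call has exactly 8 rows; each row shifts and turns the commanded pose from where the row before left it, along the tool's axes as they then stand; what a row does not reach is not made up. A row lasts 1/12 s, in which the tool goes at most 41.7 mm and 7.16 degrees, less where a joint would pass 70% of its speed; a pose out of reach is approached as far as the arm can. A call is refused whole if a number of a shift passes 4.17 or a number of a turn 7.16, either way. A call with a gripper value outside its range is refused whole. "hand" is the closure, from 0 (fully open) to 1 (shut), set as the call begins (left out, the last holds). The fingers move at their own pace and stop on an object; "newtons" is the grip in N (left out, the last holds). Time passes only in rows, so rows that do not move let the fingers close, or fill a call up. It gives the time, the measured TCP pose, the force and the opening at its end, in the units of the state.
- ctrl.sense(): the state, without advancing time (a new reading comes with each control period).
- imaging.snapshot(name): name is "scene" or "top"; returns the picture (384x512x3 uint8, red, green, blue); there is no depth.
- imaging.camera_params(name): a dict with "mtx" (3x3 intrinsics, pixels), "cam_to_world" (4x4, takes a point from camera to world coordinates). Camera axes: x right, y up, looking along -z (the intrinsics and any distortion apply to the point x, -y, -z); pixel columns grow to the right and rows downward; lengths in m; the calibration is good to about 2 mm. A picture is of the moment at which its call begins. camera_params takes no time and is no camera call.
- ctrl.hand_in(): hands the job in, once; it reports no verdict.
The state is a dict: "time_s": time; "qpos": joint angles; "dq": joint speeds; "joint_torque": joint torques, N m; "tcp_pos": TCP position; "orientation": TCP orientation; "force": force on the tool from outside, world axes, zero at the start; "wrist_torque": the same for the moment, N m; "gripper_width": finger opening in m.
Only numpy, scipy, OpenCV 4.12 (cv2) and the standard library are available. Lean on these libraries where they do the work, as an engineer would, in place of code of your own. Each camera call takes 0.05 s, during which the arm holds its last target.

## Working session

There is one attempt and no reset: what is moved stays moved. The work goes in short steps, Python scripts to look and compute and a tool call to move; the robot and the scene stay as the last step left them, time stands still between calls to the robot, and variables do not carry over. Pictures are saved under pics/ and viewed, and the job is handed in when it is done.

Besides the shell and the picture viewer there is one more tool, called after "Request:" by a JSON object that holds its "name" and its "arguments". jog_arm: Moves the arm, as the interface text tells. Its arguments: {"type":"object","properties":{"motion":{"type":"array","items":{"type":"array"}},"hand":{"type":"number"},"newtons":{"type":"number"}},"required":["motion"]}

```bash
mkdir -p pics; ls; cat > s.py <<'E'
from bench import ctrl, imaging
import cv2,sys
def snap(n,f):
    im=imaging.snapshot(n); cv2.imwrite(f,cv2.cvtColor(im,cv2.COLOR_RGB2BGR)); return im
E
python3 - <<'E'
from s import *
import numpy as np
np.set_printoptions(precision=4,suppress=True)
for n in("scene","top"):
    snap(n,f"pics/{n}0.png"); p=imaging.camera_params(n); print(n,p)
print(ctrl.sense()); print(ctrl.finger_overhang)
E
```

```text
pics
scene {'mtx': array([[400.0841,   0.    , 249.2343],
       [  0.    , 400.0841, 193.3346],
       [  0.    ,   0.    ,   1.    ]]), 'cam_to_world': array([[ 0.4764, -0.4487,  0.7561,  1.2956],
       [ 0.8791,  0.2312, -0.4168, -0.434 ],
       [ 0.0122,  0.8633,  0.5046,  0.5413],
       [ 0.    ,  0.    ,  0.    ,  1.    ]])}
top {'mtx': array([[429.3185,   0.    , 257.8532],
       [  0.    , 429.3185, 187.7574],
       [  0.    ,   0.    ,   1.    ]]), 'cam_to_world': array([[-0.0236,  0.9796, -0.1995,  0.3712],
       [-0.9996, -0.026 , -0.0093, -0.0389],
       [-0.0143,  0.1992,  0.9799,  1.2005],
       [ 0.    ,  0.    ,  0.    ,  1.    ]])}
{'time_s': 0.1, 'qpos': array([-1.3773,  0.2635, -0.0489,  1.2594, -0.    ,  1.4155]), 'dq': array([-0.0008, -0.0017,  0.0018,  0.0024, -0.0013,  0.0001]), 'joint_torque': array([  0.0034, -63.8578,  38.5063,   0.01  ,  -0.0002,  -0.    ]), 'tcp_pos': array([ 0.1794, -0.4932,  0.2449]), 'orientation': array([-2.5727,  1.8018,  0.0011]), 'force': array([0.0699, 0.2271, 0.0489]), 'wrist_torque': array([ 0.0387, -0.0201, -0.0196]), 'gripper_width': 0.08553302713380208}
0.014
```

View pics/scene0.png

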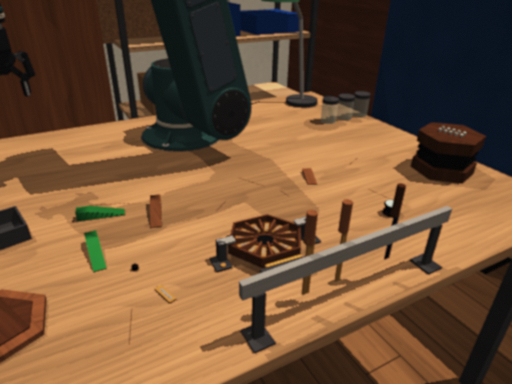

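View pics/top0.png

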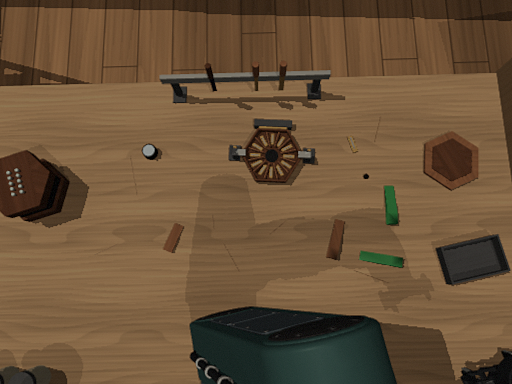

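```bash
python3 - <<'E'
import cv2,numpy as np
t=cv2.imread('pics/top0.png'); s=cv2.imread('pics/scene0.png')
f=lambda im,x,y,w,h,k:cv2.resize(im[y:y+h,x:x+w],None,fx=k,fy=k,interpolation=cv2.INTER_CUBIC)
cv2.imwrite('pics/a.png',np.hstack([f(t,315,205,48,64,8),f(t,150,205,48,64,8)]))
cv2.imwrite('pics/b.png',f(t,220,110,100,80,8))
cv2.imwrite('pics/c.png',f(s,60,150,100,75,8)); 
cv2.imwrite('pics/d.png',f(s,110,160,210,120,3.8)); 
E
```

```text
(no output)
```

View pics/a.png

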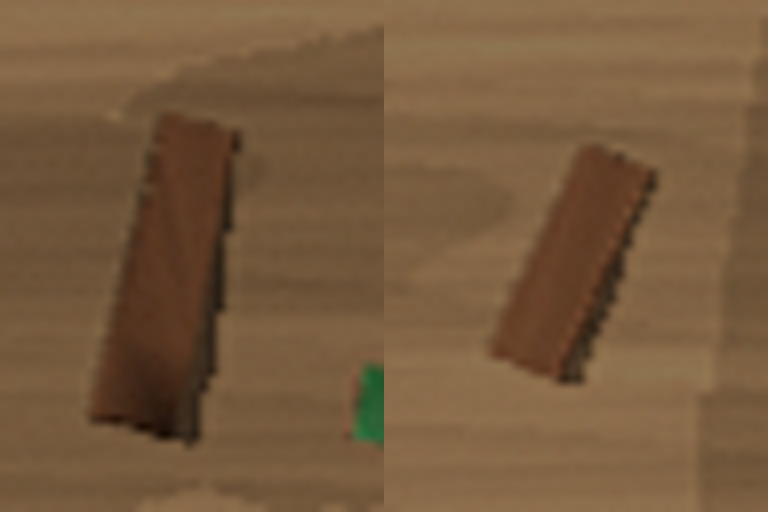

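View pics/b.png

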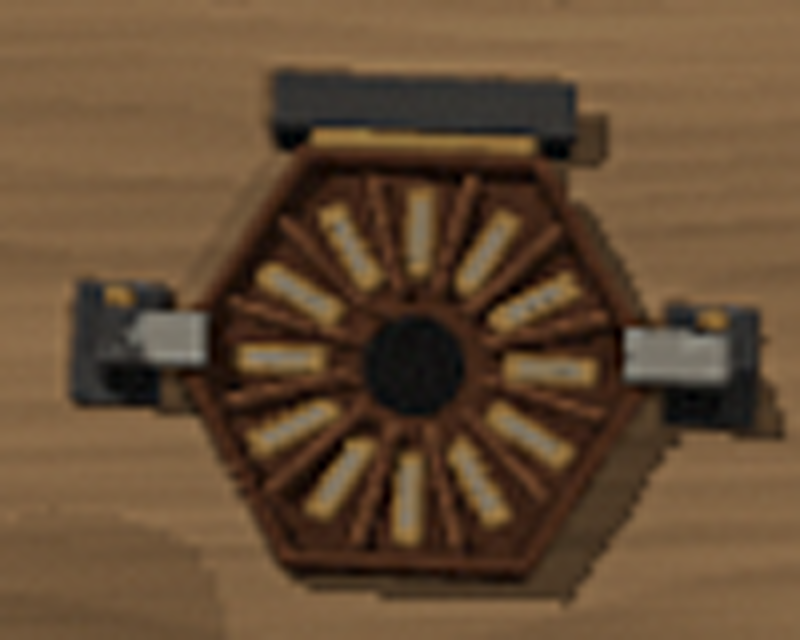

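View pics/d.png

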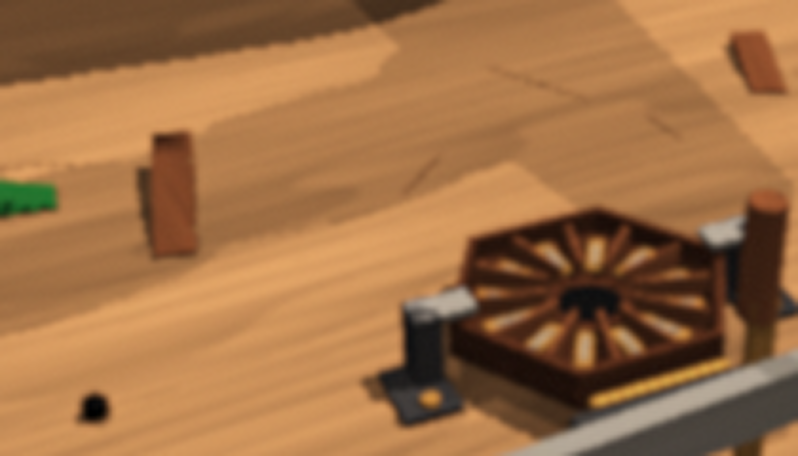

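```bash
cat > geo.py <<'E'
from s import *
import numpy as np
from scipy.optimize import least_squares
np.set_printoptions(precision=4,suppress=True)
P={n:imaging.camera_params(n) for n in('scene','top')}
def proj(n,X):
    p=P[n]; M=np.linalg.inv(p['cam_to_world']); X=np.atleast_2d(X)
    c=X@M[:3,:3].T+M[:3,3]; c=c*[1,-1,-1]; q=c@p['mtx'].T; return q[:,:2]/q[:,2:]
def back(n,uv,z):
    p=P[n]; d=np.linalg.inv(p['mtx'])@[uv[0],uv[1],1]; d=p['cam_to_world'][:3,:3]@(d*[1,-1,-1]); o=p['cam_to_world'][:3,3]
    return o+d*(z-o[2])/d[2]
def wedge(x,y,a,L=.110,H=.026,heel=.03,t=.004):
    h=.013;pts=[]
    for X,z in((-.015,0),(-.015,H),(.015,H),(.095,t),(.095,0)):
        for Y in(h,-h): pts.append((x+X*np.cos(a)-Y*np.sin(a),y+X*np.sin(a)+Y*np.cos(a),z))
    return np.array(pts)
def pan(x,y,a,tilt=.055):  # x,y = edge point, a yaw
    pts=[]
    s=.0866
    for z in(-.008,.016): # relative to hinge at z=.026 : bottom 18, top 42
        for X,Y in((-.157,.0433),(-.157,-.0433),(-.082,-s),(-.007,-.0433),(-.007,.0433),(-.082,s)):
            Xr=X*np.cos(tilt)-z*np.sin(tilt)*1; Zr=z*np.cos(tilt)+X*np.sin(tilt)
            Xr=X*np.cos(tilt)-z*np.sin(tilt); Xw=Xr+.157
            pts.append((x+Xw*np.cos(a)-Y*np.sin(a),y+Xw*np.sin(a)+Y*np.cos(a),.026+Zr))
    return np.array(pts)
def zo(p,x0,y0,k): return (np.array(p,float)+.5)/k-.5+[x0,y0]
E
cat > fit.py <<'E'
from geo import *
# wedge
wt=zo([(160,115),(240,130),(90,418)],315,205,8); # thin L, thin R, thick L (top)
k=3.8; ws=zo([(153,255),(196,253),(153,133),(190,132)],110,160,k)
def r(v,o=False):
    q=wedge(*v); a=proj('top',q[[6,7,2]])-wt; b=proj('scene',q[[9,8,3,2]])-ws   # scene: left = -y
    if o: print(a,b)
    return np.r_[a.ravel(),b.ravel()]
for n,p in(('top',(336,225)),('scene',(155,210))): print(n,back(n,p,.013))
w=least_squares(r,[.37,-.18,0],loss='soft_l1').x; print('wedge',w); r(w,1)
pt=zo([(285,565),(528,572),(645,315),(540,152),(305,150),(190,335)],220,110,8)
ps=zo([(598,209),(470,238),(450,320),(580,372),(722,330),(724,262)],110,160,k)
print('pan top', [back('top',u,z) for u,z in zip(pt,(.034,.034,.038,.042,.042,.038))])
def r2(v,o=False):
    q=pan(*v)[6:]; a=proj('top',q)-pt
    if o: print(a)
    return a.ravel()
e=least_squares(r2,[.53,-.07,0],loss='soft_l1').x; print('edge',e); r2(e,1)
for n in('top','scene'):
    im=cv2.imread(f'pics/{n}0.png'); K=4; big=cv2.resize(im,None,fx=K,fy=K,interpolation=cv2.INTER_CUBIC)
    f=lambda X:np.int32((proj(n,X)+.5)*K-.5)
    q=f(wedge(*w)); g=f(pan(*e))
    for i,j in[(0,1),(2,3),(4,5),(6,7),(8,9)]+[(i,i+2) for i in range(8)]+[(0,8),(1,9)]: cv2.line(big,tuple(map(int,q[i])),tuple(map(int,q[j])),(0,255,255),1)
    for b in(0,6):
        cv2.polylines(big,[g[b:b+6]],True,(255,255,0),1)
    c=(230,105,140,165) if n=='top' else(140,185,180,90)
    x,y,W,H=[K*v for v in c]; cv2.imwrite(f'pics/ov_{n}.png',big[y:y+H,x:x+W])
E
python3 fit.py
```

```text
top [ 0.5022 -0.2413  0.013 ]
scene [ 0.4697 -0.2395  0.013 ]
wedge [ 0.4275 -0.2256 -0.305 ]
[[ 0.6435 -0.6283]
 [-0.2973  0.0509]
 [ 0.773  -0.6054]] [[ 0.0532 -0.015 ]
 [ 0.0904 -0.5974]
 [-0.2551 -0.9968]
 [ 0.4706 -1.6113]]
pan top [array([ 0.6305, -0.0209,  0.034 ]), array([ 0.6257, -0.1053,  0.034 ]), array([ 0.7161, -0.1495,  0.038 ]), array([ 0.7759, -0.1146,  0.042 ]), array([ 0.779 , -0.0315,  0.042 ]), array([0.7133, 0.0106, 0.038 ])]
edge [ 0.6304 -0.0636 -0.0609]
[[-0.2252 -0.6212]
 [ 0.5063 -0.4607]
 [ 2.0504  5.7978]
 [ 0.4321 -0.2119]
 [-0.7482 -0.8995]
 [-2.7316  1.3264]]
```

View pics/ov_top.png

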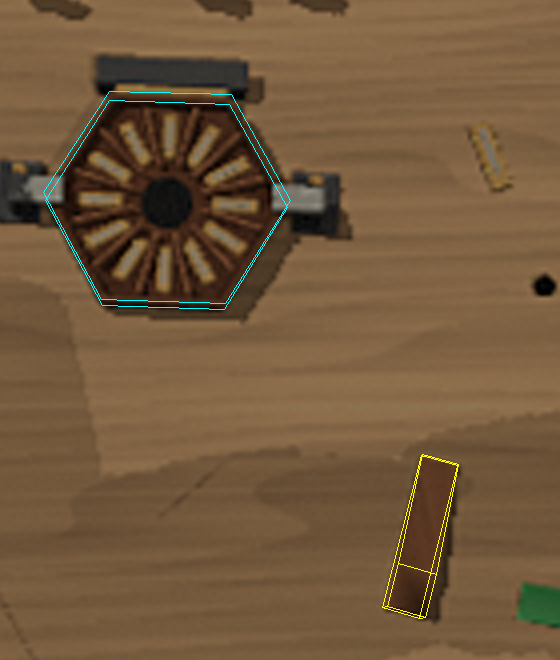

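View pics/ov_scene.png

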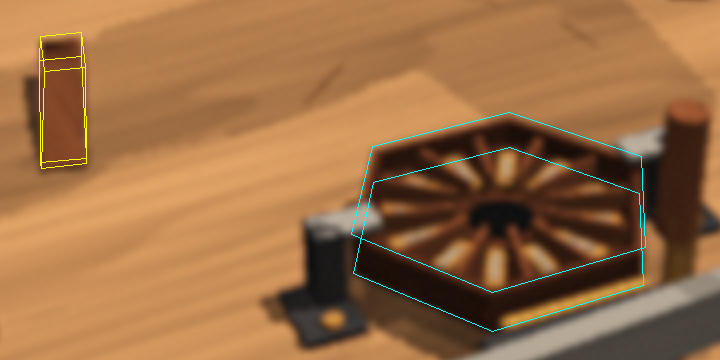

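Request:
{"name": "jog_arm", "arguments": {"motion": [[[0, 0, 0.4], [0, 0, -7.1]], [[0, 0, 0.4], [0, 0, -7.1]], [[0, 0, 0.4], [0, 0, -7.1]], [[0, 0, 0.4], [0, 0, -7.1]], [[0, 0, 0.4], [0, 0, -7.1]], [[0, 0, 0.4], [0, 0, -7.1]], [[0, 0, 0.4], [0, 0, -7.1]], [[0, 0, 0.4], [0, 0, -7.1]]], "hand": 0}}

```text
time_s: 0.77
tcp_pos: [0.1794, -0.4932, 0.2128]
orientation: [-3.121, 0.352, 0.0]
force: [1.0, -0.3, 0.2]
gripper_width: 0.085
```

Request:
{"name": "jog_arm", "arguments": {"motion": [[[0, 0, 0.2], [0, 0, -7.1]], [[0, 0, 0.2], [0, 0, -7.1]], [[0, 0, 0.2], [0, 0, -7.1]], [[0, 0, 0.2], [0, 0, -7.1]], [[0, 0, 0.2], [0, 0, -7.1]], [[0, 0, 0.2], [0, 0, -7.1]], [[0, 0, 0.2], [0, 0, -7.1]], [[0, 0, 0.2], [0, 0, -7.1]]]}}

```text
time_s: 1.43
tcp_pos: [0.1794, -0.4932, 0.1969]
orientation: [-2.913, -1.175, -0.0]
force: [0.5, 0.7, 0.0]
gripper_width: 0.0852
```

Request:
{"name": "jog_arm", "arguments": {"motion": [[[0, 0, 0], [0, 0, -7.1]], [[0, 0, 0], [0, 0, -7.1]], [[0, 0, 0], [0, 0, -7.1]], [[0, 0, 0], [0, 0, -7.1]], [[0, 0, 0], [0, 0, 0]], [[0, 0, 0], [0, 0, 0]], [[0, 0, 0], [0, 0, 0]], [[0, 0, 0], [0, 0, 0]]]}}

```text
time_s: 2.1
tcp_pos: [0.1794, -0.4934, 0.1972]
orientation: [-2.545, -1.842, -0.0]
force: [0.7, -0.3, 0.1]
gripper_width: 0.0852
```

```bash
cat >> geo.py <<'E'
from scipy.spatial.transform import Rotation as Ro
def togo(x,y,z,th):
    s=ctrl.sense(); R=Ro.from_rotvec(s['orientation']).as_matrix()
    d=R.T@(np.array([x,y,z])-s['tcp_pos']); t=np.arctan2(R[1,0],R[0,0])
    print('t',s['time_s'],'tcp',s['tcp_pos'],'th',np.degrees(t),'R',R[:,2],'F',s['force'],'w',s['gripper_width'])
    print('shift cm',d*100,'az',-np.degrees((th-t+np.pi)%(2*np.pi)-np.pi),'q',s['qpos'])
E
python3 -c "
from geo import *
togo(.4275,-.2256,.13,-.305+np.pi/2)"
```

```text
t 2.1 tcp [ 0.1794 -0.4934  0.1972] th 71.80805415293545 R [-0.      0.0002 -1.    ] F [ 0.6591 -0.3092  0.1348] w 0.08523067745768027
shift cm [33.1808 15.2087  6.7242] az -0.7167330955744355 q [-1.3773  0.2826 -0.153   1.1353  0.     -1.0598]
```

Request:
{"name": "jog_arm", "arguments": {"motion": [[[2.0, 0.9, 0.3], [0, 0, 0]], [[2.0, 0.9, 0.3], [0, 0, 0]], [[2.0, 0.9, 0.3], [0, 0, 0]], [[2.0, 0.9, 0.3], [0, 0, 0]], [[2.0, 0.9, 0.3], [0, 0, 0]], [[2.0, 0.9, 0.3], [0, 0, 0]], [[2.0, 0.9, 0.3], [0, 0, 0]], [[2.0, 0.9, 0.3], [0, 0, 0]]]}}

```text
time_s: 2.77
tcp_pos: [0.298, -0.3626, 0.1732]
orientation: [2.544, 1.843, 0.0]
force: [0.3, -0.0, -0.7]
gripper_width: 0.0853
```

Request:
{"name": "jog_arm", "arguments": {"motion": [[[2.1, 1.0, 0.4], [0, 0, 0]], [[2.1, 1.0, 0.4], [0, 0, 0]], [[2.1, 1.0, 0.4], [0, 0, 0]], [[2.1, 1.0, 0.4], [0, 0, 0]], [[2.1, 1.0, 0.4], [0, 0, 0]], [[2.1, 1.0, 0.4], [0, 0, 0]], [[2.1, 1.0, 0.4], [0, 0, 0]], [[2.1, 1.0, 0.4], [0, 0, -0.7]]]}}

```text
time_s: 3.43
tcp_pos: [0.4261, -0.2276, 0.1412]
orientation: [2.533, 1.859, 0.0]
force: [-0.0, -0.5, 0.5]
gripper_width: 0.0857
```

```bash
python3 -c "
from geo import *
snap('scene','pics/s1.png');snap('top','pics/t1.png')
togo(.4275,-.2256,.018,-.305+np.pi/2)"
```

```text
t 3.5333 tcp [ 0.4267 -0.2265  0.1408] th 72.74416995095953 R [-0.0002  0.0008 -1.    ] F [-1.0863 -0.3863  0.3277] w 0.08533571716658093
shift cm [ 0.1013  0.0577 12.2762] az 0.2193827024496336 q [-0.6572  0.2518 -0.3611  0.9586  0.0005 -0.356 ]
```

View pics/s1.png

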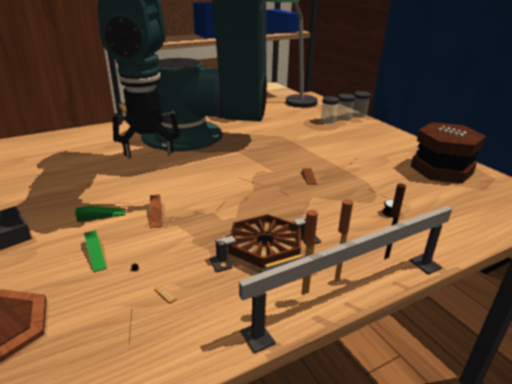

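View pics/t1.png

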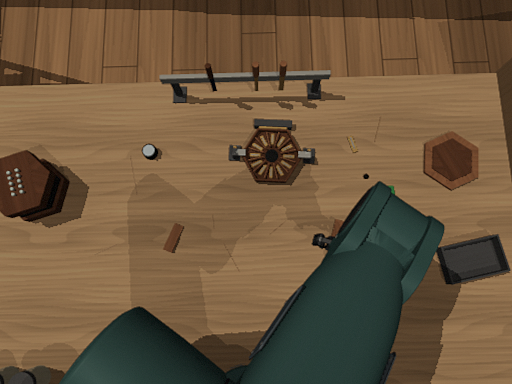

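Request:
{"name": "jog_arm", "arguments": {"motion": [[[0.1, 0.05, 1.5], [0, 0, 0.2]], [[0, 0, 1.5], [0, 0, 0]], [[0, 0, 1.5], [0, 0, 0]], [[0, 0, 1.5], [0, 0, 0]], [[0, 0, 1.5], [0, 0, 0]], [[0, 0, 1.0], [0, 0, 0]], [[0, 0, 0.5], [0, 0, 0]], [[0, 0, 0], [0, 0, 0]]]}}

```text
time_s: 4.2
tcp_pos: [0.4256, -0.2277, 0.0506]
orientation: [-2.534, -1.855, 0.001]
force: [-0.3, 0.6, 0.3]
gripper_width: 0.085
```

```bash
python3 -c "
from geo import *
togo(.4275,-.2256,.018,-.305+np.pi/2)
im=snap('scene','pics/s2.png'); cv2.imwrite('pics/s2z.png',cv2.resize(im[130:250,80:240,::-1],None,fx=5,fy=5,interpolation=2))"
```

```text
t 4.2 tcp [ 0.4256 -0.2277  0.0506] th 72.39639673984847 R [-0.0011  0.0007 -1.    ] F [-0.339   0.6049  0.2808] w 0.08503242041647205
shift cm [0.2598 0.1189 3.2627] az -0.12839050866141552 q [-0.6603  0.3431 -0.5123  0.7168 -0.0001 -0.353 ]
```

View pics/s2z.png

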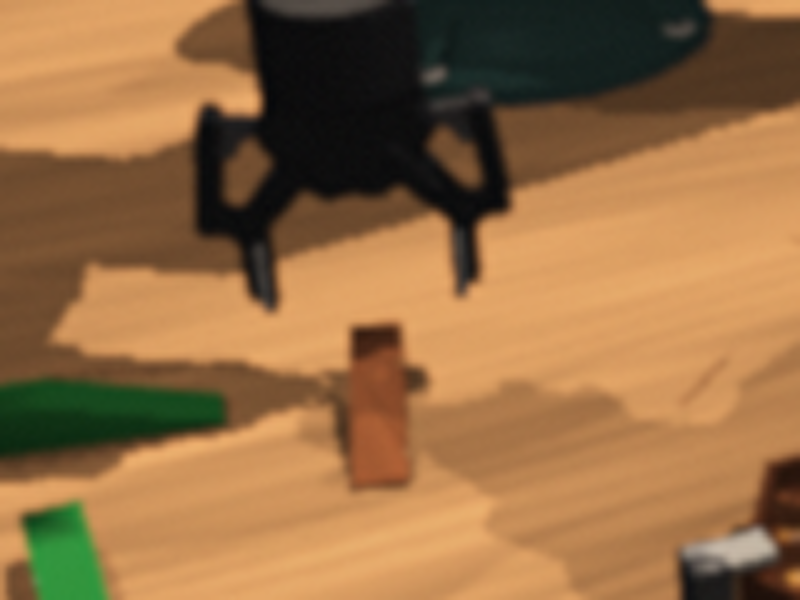

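Request:
{"name": "jog_arm", "arguments": {"motion": [[[0.25, 0.1, 0.6], [0, 0, 0]], [[0, 0, 0.6], [0, 0, 0]], [[0, 0, 0.6], [0, 0, 0]], [[0, 0, 0.6], [0, 0, 0]], [[0, 0, 0.4], [0, 0, 0]], [[0, 0, 0.4], [0, 0, 0]], [[0, 0, 0], [0, 0, 0]], [[0, 0, 0], [0, 0, 0]]]}}

```text
time_s: 4.92
tcp_pos: [0.4278, -0.2255, 0.0191]
orientation: [-2.533, -1.857, 0.0]
force: [0.0, -0.7, 0.0]
gripper_width: 0.0855
```

```bash
python3 -c "
from geo import *
togo(.4275,-.2256,.018,-.305+np.pi/2)
im=snap('scene','pics/s3.png'); cv2.imwrite('pics/s3z.png',cv2.resize(im[130:250,80:240,::-1],None,fx=5,fy=5,interpolation=2))"
```

```text
t 4.9167 tcp [ 0.4278 -0.2255  0.0191] th 72.48236597941882 R [-0.0003  0.0002 -1.    ] F [ 0.0071 -0.6546  0.0012] w 0.08547791851585154
shift cm [-0.0142 -0.0269  0.1127] az -0.04242126909108632 q [-0.6539  0.3843 -0.556   0.6308 -0.     -0.3481]
```

View pics/s3z.png

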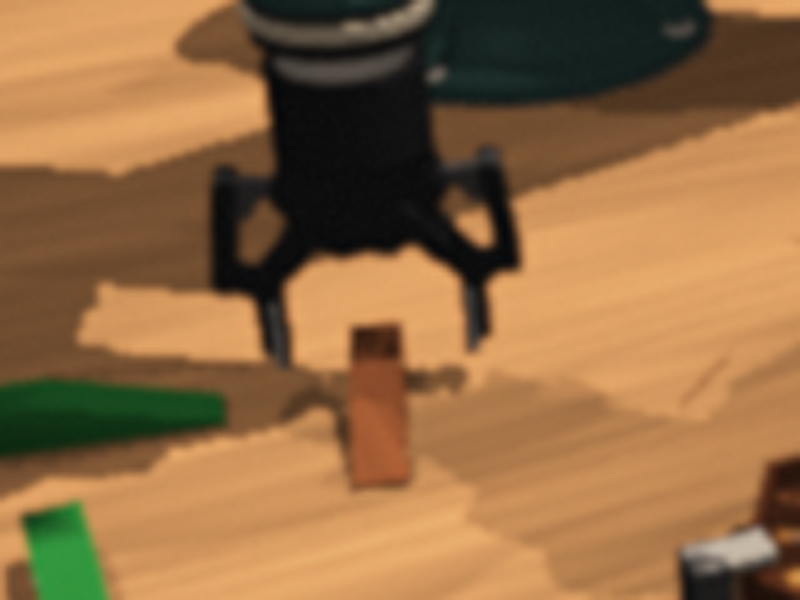

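Request:
{"name": "jog_arm", "arguments": {"motion": [[[0, 0, 0], [0, 0, 0]], [[0, 0, 0], [0, 0, 0]], [[0, 0, 0], [0, 0, 0]], [[0, 0, 0], [0, 0, 0]], [[0, 0, 0], [0, 0, 0]], [[0, 0, 0], [0, 0, 0]], [[0, 0, 0], [0, 0, 0]], [[0, 0, 0], [0, 0, 0]]], "hand": 1, "newtons": 50}}

```text
time_s: 5.63
tcp_pos: [0.428, -0.2257, 0.0196]
orientation: [2.533, 1.857, 0.0]
force: [-0.7, 0.5, 5.8]
gripper_width: 0.0255
```

```bash
python3 -c "
from geo import *
togo(.4275,-.2256,.018,-.305+np.pi/2)
im=snap('scene','pics/s4.png'); cv2.imwrite('pics/s4z.png',cv2.resize(im[130:250,80:240,::-1],None,fx=5,fy=5,interpolation=2))"
```

```text
t 5.6333 tcp [ 0.428  -0.2257  0.0196] th 72.48329003788982 R [ 0.0003 -0.0003 -1.    ] F [-0.734   0.4801  5.7541] w 0.025452517321836177
shift cm [-0.0084 -0.045   0.1583] az -0.041497210620084886 q [-0.6538  0.3835 -0.5557  0.6311 -0.0001 -0.3481]
```

View pics/s4z.png

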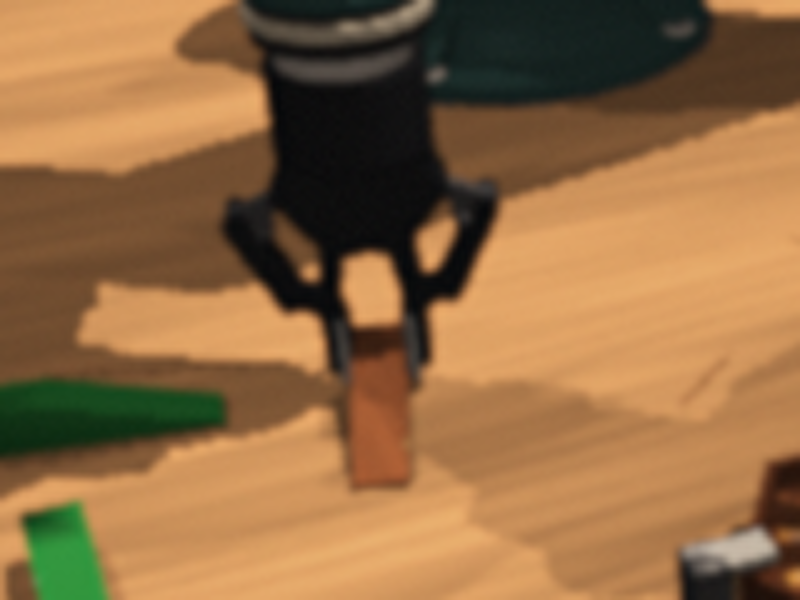

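Request:
{"name": "jog_arm", "arguments": {"motion": [[[0, 0, -0.5], [0, 0, 0]], [[0, 0, -1.0], [0, 0, 0]], [[0, 0, -1.5], [0, 0, 0]], [[0, 0, -1.5], [0, 0, 0]], [[0, 0, 0], [0, 0, 0]], [[0, 0, 0], [0, 0, -4.0]], [[0, 0, 0], [0, 0, -5.0]], [[0, 0, 0], [0, 0, -5.0]]]}}

```text
time_s: 6.35
tcp_pos: [0.4278, -0.2255, 0.064]
orientation: [-2.284, -2.157, 0.0]
force: [0.4, 0.4, -0.8]
gripper_width: 0.0248
```

```bash
python3 -c "
from geo import *
togo(.5056,-.056,.0195,-.061+np.pi/2)
"
```

```text
t 6.35 tcp [ 0.4278 -0.2255  0.064 ] th 86.72357880080466 R [-0.0001  0.0001 -1.    ] F [ 0.3669  0.4121 -0.7705] w 0.02477699362431485
shift cm [17.3672  6.8011  4.4516] az 0.21862135110268235 q [-0.6539  0.3277 -0.491   0.7523  0.     -0.5967]
```

Request:
{"name": "jog_arm", "arguments": {"motion": [[[0.8, 0.3, 0], [0, 0, 0.2]], [[1.5, 0.6, 0], [0, 0, 0]], [[1.5, 0.6, 0], [0, 0, 0]], [[1.5, 0.6, 0], [0, 0, 0]], [[1.5, 0.6, 0], [0, 0, 0]], [[1.5, 0.6, 0], [0, 0, 0]], [[1.5, 0.6, 0], [0, 0, 0]], [[1.5, 0.6, 0], [0, 0, 0]]]}}

```text
time_s: 7.02
tcp_pos: [0.4803, -0.1143, 0.064]
orientation: [-2.296, -2.144, 0.0]
force: [-0.3, -0.2, -1.2]
gripper_width: 0.0252
```

Request:
{"name": "jog_arm", "arguments": {"motion": [[[1.5, 0.6, 0], [0, 0, 0]], [[1.5, 0.6, 0], [0, 0, 0]], [[1.5, 0.6, 0.5], [0, 0, 0]], [[1.0, 0.4, 0.5], [0, 0, 0]], [[0.6, 0.1, 1.0], [0, 0, 0]], [[0, 0, 0.5], [0, 0, 0]], [[0, 0, 0], [0, 0, 0]], [[0, 0, 0], [0, 0, 0]]]}}

```text
time_s: 7.68
tcp_pos: [0.5066, -0.0565, 0.039]
orientation: [-2.293, -2.147, 0.001]
force: [0.1, -0.2, -0.6]
gripper_width: 0.0252
```

```bash
python3 -c "
from geo import *
togo(.5056,-.056,.0195,-.061+np.pi/2)
im=snap('scene','pics/s5.png'); cv2.imwrite('pics/s5z.png',cv2.resize(im[170:290,190:350,::-1],None,fx=5,fy=5,interpolation=2))
im=snap('top','pics/t5.png'); cv2.imwrite('pics/t5z.png',cv2.resize(im[110:230,210:350,::-1],None,fx=5,fy=5,interpolation=2))
"
```

```text
t 7.6833 tcp [ 0.5066 -0.0565  0.039 ] th 86.22369365553511 R [-0.0009  0.0001 -1.    ] F [ 0.0982 -0.1968 -0.6196] w 0.0252431912793402
shift cm [ 0.0423 -0.1016  1.9528] az -0.28126379416686037 q [-0.271   0.3946 -0.4636  0.7135 -0.0001 -0.2051]
```

View pics/s5z.png

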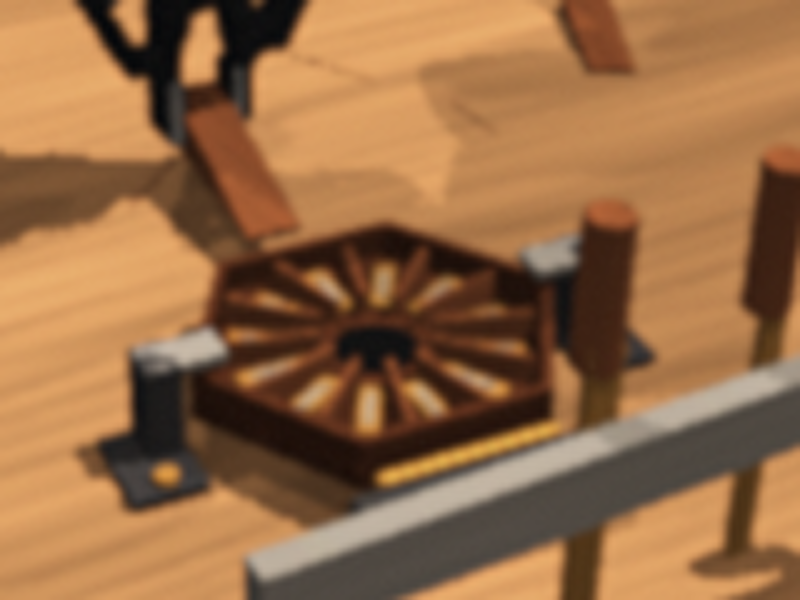

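View pics/t5z.png

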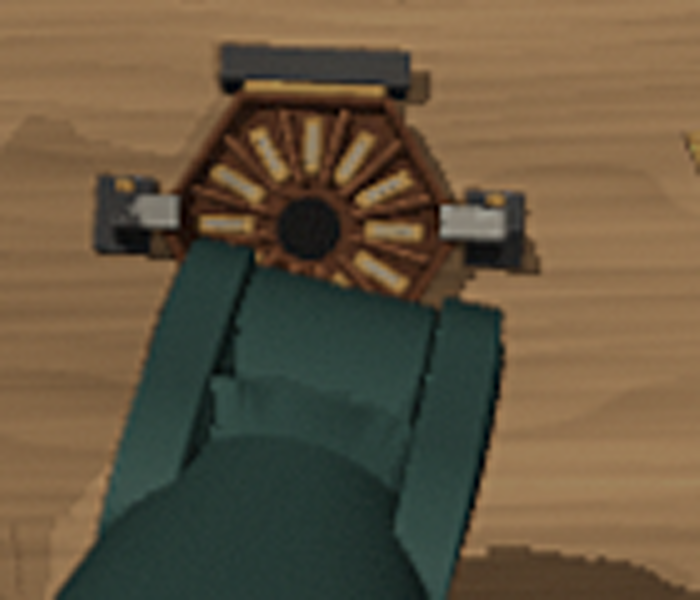

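```bash
python3 -c "
from geo import *
q=wedge(.5066,-.0565,np.radians(86.2-90)); q[:,2]+=.0195
z=lambda p:((p-[190,170]+.5)*5-.5)
print(z(proj('scene',q)))
print(z(proj('scene',pan(.6304,-.0636,-.061)[6:])))
"
```

```text
[[211.346  117.841 ]
 [164.3879 128.0393]
 [210.8505  73.834 ]
 [163.2784  83.7507]
 [233.903  100.6481]
 [185.4227 111.0585]
 [300.4346 218.2067]
 [249.9649 230.3838]
 [300.3269 225.2842]
 [249.9647 237.5067]]
[[387.3653 216.0136]
 [215.6822 258.725 ]
 [189.4876 368.7799]
 [365.7864 440.312 ]
 [557.2008 384.0246]
 [551.9947 271.1055]]
```

Request:
{"name": "jog_arm", "arguments": {"motion": [[[0.05, -0.1, 0.3], [0, 0, -0.3]], [[0, 0, 0.4], [0, 0, 0]], [[0, 0, 0.4], [0, 0, 0]], [[0, 0, 0.3], [0, 0, 0]], [[0, 0, 0.2], [0, 0, 0]], [[0, 0, 0.1], [0, 0, 0]], [[0, 0, 0.1], [0, 0, 0]], [[0, 0, 0], [0, 0, 0]]]}}

```text
time_s: 8.45
tcp_pos: [0.506, -0.0558, 0.0211]
orientation: [-2.287, -2.154, 0.0]
force: [-1.4, -0.1, 0.2]
gripper_width: 0.025
```

```bash
python3 -c "
from geo import *
togo(.5056,-.056,.0195,-.061+np.pi/2)
im=snap('scene','pics/s6.png'); cv2.imwrite('pics/s6z.png',cv2.resize(im[170:260,200:320,::-1],None,fx=6.5,fy=6.5,interpolation=2))
"
```

```text
t 8.45 tcp [ 0.506  -0.0558  0.0211] th 86.58522395679563 R [-0.0001  0.     -1.    ] F [-1.4036 -0.1299  0.1697] w 0.02504848309922476
shift cm [-0.0242 -0.0394  0.1628] az 0.08026650709364753 q [-0.27    0.4154 -0.4907  0.6649 -0.     -0.2104]
```

View pics/s6z.png

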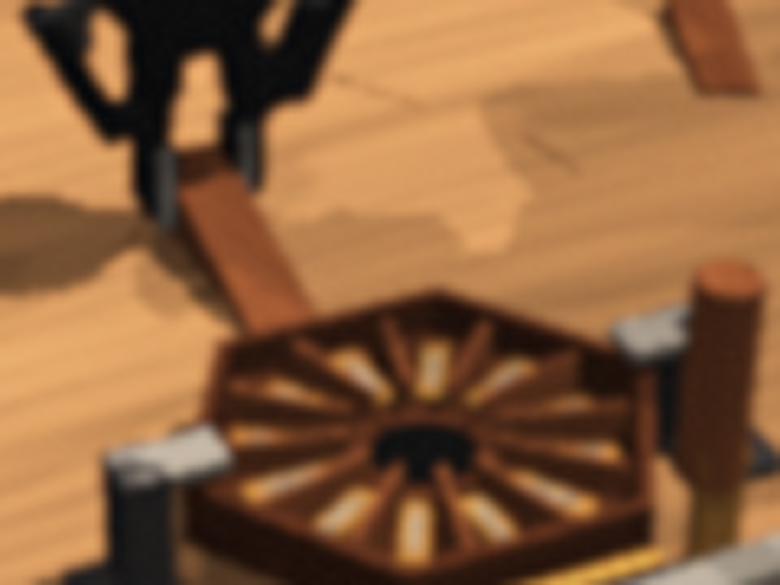

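Request:
{"name": "jog_arm", "arguments": {"motion": [[[0, 0, 0.1], [0, 0, 0]], [[0, 0, 0.05], [0, 0, 0]], [[0, 0, 0], [0, 0, 0]], [[0, 0.3, 0], [0, 0, 0]], [[0, 0.5, 0], [0, 0, 0]], [[0, 0.5, 0], [0, 0, 0]], [[0, 0.5, 0], [0, 0, 0]], [[0, 0, 0], [0, 0, 0]]]}}

```text
time_s: 9.17
tcp_pos: [0.5254, -0.0571, 0.0198]
orientation: [2.286, 2.154, 0.001]
force: [-0.4, 0.1, -0.8]
gripper_width: 0.025
```

```bash
python3 -c "
from geo import *
togo(.6304-.043,-.0636+.0026,.0195,-.061+np.pi/2)
"
```

```text
t 9.1667 tcp [ 0.5254 -0.0571  0.0198] th 86.58860593159618 R [ 0.001  -0.0002 -1.    ] F [-0.435   0.108  -0.8089] w 0.025028909688353675
shift cm [-0.0229  6.214   0.0389] az 0.08364848189420324 q [-0.2625  0.4423 -0.4446  0.6829  0.0001 -0.203 ]
```

Request:
{"name": "jog_arm", "arguments": {"motion": [[[0, 0, 0.05], [0, 0, 0]], [[0, 0.4, 0], [0, 0, 0]], [[0, 0.5, 0], [0, 0, 0]], [[0, 0.5, 0], [0, 0, 0]], [[0, 0.5, 0], [0, 0, 0]], [[0, 0.5, 0], [0, 0, 0]], [[0, 0.3, 0], [0, 0, 0]], [[0, 0, 0], [0, 0, 0]]]}}

```text
time_s: 9.83
tcp_pos: [0.5504, -0.0584, 0.0196]
orientation: [-2.286, -2.154, 0.001]
force: [-5.2, 0.5, 10.9]
gripper_width: 0.0248
```

```bash
python3 -c "
from geo import *
togo(.6304-.043,-.0636+.0026,.0195,-.061+np.pi/2)
im=snap('scene','pics/s7.png'); cv2.imwrite('pics/s7z.png',cv2.resize(im[170:260,200:320,::-1],None,fx=6.5,fy=6.5,interpolation=2))
"
```

```text
t 9.8333 tcp [ 0.5504 -0.0584  0.0196] th 86.5877523061279 R [-0.0013 -0.     -1.    ] F [-5.2038  0.4677 10.9459] w 0.024849089018518157
shift cm [-0.0435  3.7125  0.0031] az 0.08279485642592314 q [-0.2527  0.4773 -0.3778  0.7169 -0.0003 -0.1932]
```

View pics/s7z.png

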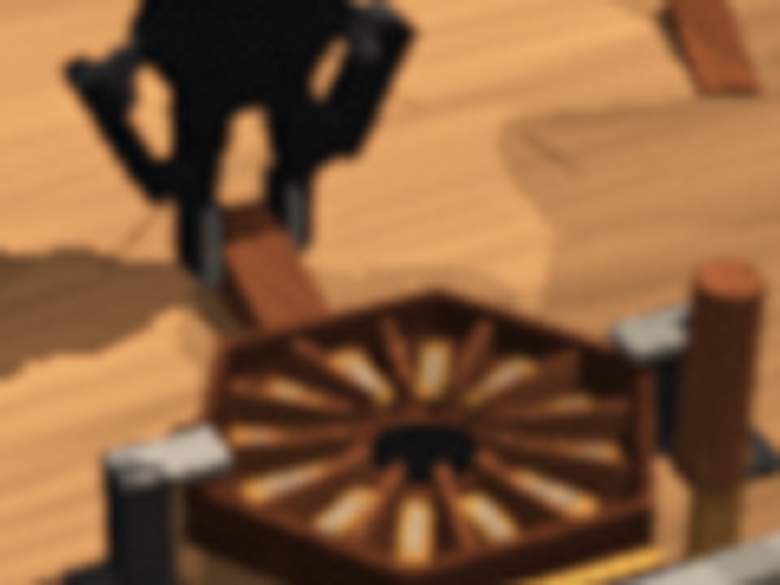

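Request:
{"name": "jog_arm", "arguments": {"motion": [[[0, 0, -0.03], [0, 0, 0]], [[0, 0.3, 0], [0, 0, 0]], [[0, 0.3, 0], [0, 0, 0]], [[0, 0.3, 0], [0, 0, 0]], [[0, 0.3, 0], [0, 0, 0]], [[0, 0.3, 0], [0, 0, 0]], [[0, 0.3, 0], [0, 0, 0]], [[0, 0, 0], [0, 0, 0]]]}}

```text
time_s: 10.55
tcp_pos: [0.5676, -0.0593, 0.0196]
orientation: [-2.285, -2.153, 0.003]
force: [-12.3, 0.8, 13.1]
gripper_width: 0.025
```

```bash
python3 -c "
from geo import *
togo(.6304-.043,-.0636+.0026,.0195,-.061+np.pi/2)
"
```

```text
t 10.55 tcp [ 0.5676 -0.0593  0.0196] th 86.58353825069818 R [-0.003   0.0002 -1.    ] F [-12.2739   0.7937  13.052 ] w 0.025028053560234145
shift cm [-0.0506  1.9847  0.0016] az 0.07858080099621242 q [-0.2466  0.5017 -0.33    0.7421 -0.0005 -0.187 ]
```

Request:
{"name": "jog_arm", "arguments": {"motion": [[[0, 0, -0.05], [0, 0, 0]], [[0, 0, -0.03], [0, 0, 0]], [[0, 0, 0], [0, 0, 0]], [[0, 0.2, 0], [0, 0, 0]], [[0, 0.2, 0], [0, 0, 0]], [[0, 0.2, 0], [0, 0, 0]], [[0, 0.2, 0], [0, 0, 0]], [[0, 0, 0], [0, 0, 0]]]}}

```text
time_s: 11.22
tcp_pos: [0.5775, -0.0601, 0.0204]
orientation: [2.286, 2.154, 0.0]
force: [-0.6, 1.1, -2.6]
gripper_width: 0.0246
```

```bash
python3 -c "
from geo import *
togo(.6304-.043,-.0636+.0026,.0195,-.061+np.pi/2)
im=snap('scene','pics/s8.png'); cv2.imwrite('pics/s8z.png',cv2.resize(im[170:260,200:320,::-1],None,fx=6.5,fy=6.5,interpolation=2))
"
```

```text
t 11.2167 tcp [ 0.5775 -0.0601  0.0204] th 86.58583512113691 R [ 0.0005 -0.0001 -1.    ] F [-0.6234  1.1063 -2.6065] w 0.02457639862479392
shift cm [-0.0303  0.9909  0.0866] az 0.08087767143491671 q [-0.244   0.5124 -0.306   0.7519  0.     -0.1844]
```

View pics/s8z.png

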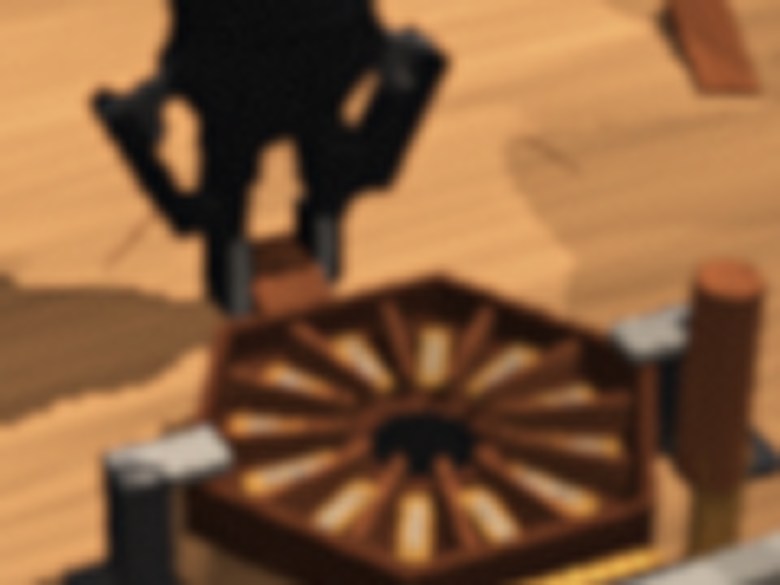

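Request:
{"name": "jog_arm", "arguments": {"motion": [[[0, 0, 0.05], [0, 0, 0]], [[0, 0, 0], [0, 0, 0]], [[0, 0.2, 0], [0, 0, 0]], [[0, 0.2, 0], [0, 0, 0]], [[0, 0.2, 0], [0, 0, 0]], [[0, 0.1, 0], [0, 0, 0]], [[0, 0, 0], [0, 0, 0]], [[0, 0, 0], [0, 0, 0]]]}}

```text
time_s: 11.93
tcp_pos: [0.5841, -0.0605, 0.0199]
orientation: [2.286, 2.154, 0.0]
force: [-0.7, 0.6, -2.2]
gripper_width: 0.0253
```

```bash
python3 -c "
from geo import *
togo(.6304-.043,-.0636+.0026,.0195,-.061+np.pi/2)
"
```

```text
t 11.9333 tcp [ 0.5841 -0.0605  0.0199] th 86.58522315845877 R [ 0.0004 -0.     -1.    ] F [-0.6979  0.5535 -2.2325] w 0.025291530990666458
shift cm [-0.0343  0.3279  0.0399] az 0.0802657087567895 q [-0.2419  0.522  -0.2885  0.7599  0.0001 -0.1823]
```

Request:
{"name": "jog_arm", "arguments": {"motion": [[[0, 0, 0.04], [0, 0, 0]], [[0, 0, 0], [0, 0, 0]], [[0, 0.1, 0], [0, 0, 0]], [[0, 0.1, 0], [0, 0, 0]], [[0, 0.1, 0], [0, 0, 0]], [[0, 0.1, 0], [0, 0, 0]], [[0, 0, 0], [0, 0, 0]], [[0, 0, 0], [0, 0, 0]]]}}

```text
time_s: 12.6
tcp_pos: [0.5862, -0.0605, 0.0196]
orientation: [-2.285, -2.153, 0.003]
force: [-13.1, 0.2, 10.3]
gripper_width: 0.0247
```

```bash
python3 -c "
from geo import *
togo(.6304-.043,-.0636+.0026,.0195,-.061+np.pi/2)
im=snap('scene','pics/s9.png'); cv2.imwrite('pics/s9z.png',cv2.resize(im[170:260,200:320,::-1],None,fx=6.5,fy=6.5,interpolation=2))
"
```

```text
t 12.6 tcp [ 0.5862 -0.0605  0.0196] th 86.57738014906298 R [-0.003 -0.    -1.   ] F [-13.1418   0.1506  10.3279] w 0.024697762288665142
shift cm [-0.0406  0.1257  0.0067] az 0.07242269936097849 q [-0.2408  0.527  -0.2796  0.767  -0.0007 -0.181 ]
```

View pics/s9z.png

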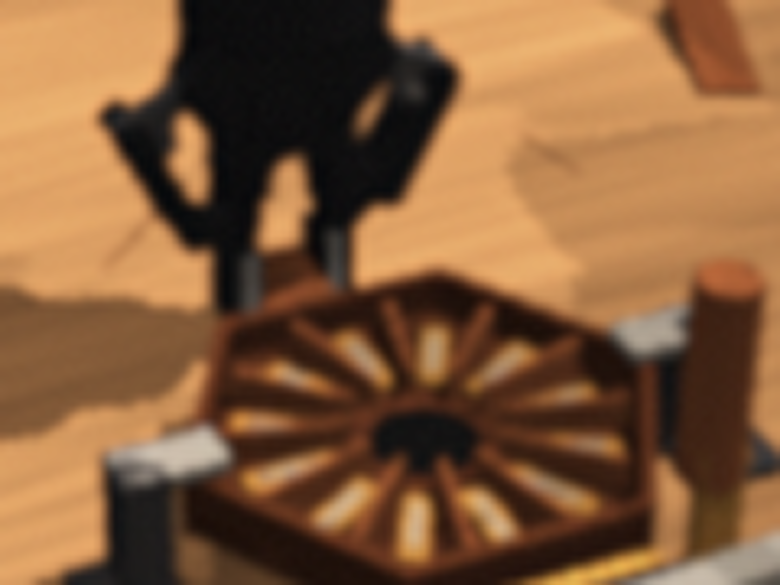

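Request:
{"name": "jog_arm", "arguments": {"motion": [[[0, 0.05, 0], [0, 0, 0]], [[0, 0.05, 0], [0, 0, 0]], [[0, 0.05, 0], [0, 0, 0]], [[0, 0.05, 0], [0, 0, 0]], [[0, 0, 0], [0, 0, 0]], [[0, 0, 0], [0, 0, 0]], [[0, 0, 0], [0, 0, 0]], [[0, 0, 0], [0, 0, 0]]]}}

```text
time_s: 13.32
tcp_pos: [0.5865, -0.0605, 0.0195]
orientation: [-2.284, -2.151, 0.007]
force: [-21.8, 0.3, 19.3]
gripper_width: 0.0249
```

```bash
python3 -c "
from geo import *
togo(.6304-.043,-.0636+.0026,.0195,-.061+np.pi/2)
"
```

```text
t 13.3167 tcp [ 0.5865 -0.0605  0.0195] th 86.56817250349017 R [-0.0059 -0.     -1.    ] F [-21.7897   0.2654  19.3474] w 0.024935061406479202
shift cm [-0.0439  0.0969  0.0039] az 0.06321505378817839 q [-0.2403  0.529  -0.2757  0.7718 -0.0014 -0.1804]
```

Request:
{"name": "jog_arm", "arguments": {"motion": [[[0, 0.05, -0.02], [0, 0, 0]], [[0, 0.05, -0.02], [0, 0, 0]], [[0, 0.05, -0.02], [0, 0, 0]], [[0, 0.05, 0], [0, 0, 0]], [[0, 0, 0], [0, 0, 0]], [[0, 0, 0], [0, 0, 0]], [[0, 0, 0], [0, 0, 0]], [[0, 0, 0], [0, 0, 0]]]}}

```text
time_s: 13.98
tcp_pos: [0.5869, -0.0604, 0.0196]
orientation: [-2.282, -2.15, 0.01]
force: [-28.8, -0.3, 18.3]
gripper_width: 0.0249
```

```bash
python3 -c "
from geo import *
togo(.6304-.043,-.0636+.0026,.0195,-.061+np.pi/2)
"
```

```text
t 13.9833 tcp [ 0.5869 -0.0604  0.0196] th 86.56377902693222 R [-0.0089  0.0002 -1.    ] F [-28.7975  -0.3284  18.2795] w 0.024909030631296018
shift cm [-0.0535  0.0508  0.0051] az 0.05882157723025975 q [-0.2398  0.5314 -0.271   0.7771 -0.0019 -0.1798]
```

Request:
{"name": "jog_arm", "arguments": {"motion": [[[0, 0, 0], [0, 0, 0]], [[0, 0, 0], [0, 0, 0]], [[0, 0, 0], [0, 0, 0]], [[0, 0, 0], [0, 0, 0]], [[0, 0, 0], [0, 0, 0]], [[0, 0, 0], [0, 0, 0]], [[0, 0, 0], [0, 0, 0]], [[0, 0, 0], [0, 0, 0]]], "hand": 0}}

```text
time_s: 14.65
tcp_pos: [0.592, -0.0609, 0.0201]
orientation: [2.287, 2.154, 0.0]
force: [-0.0, 1.3, 1.5]
gripper_width: 0.0855
```

```bash
python3 -c "
from geo import *
togo(.6304-.043,-.0636+.0026,.0195,-.061+np.pi/2)
im=snap('scene','pics/s10.png'); cv2.imwrite('pics/s10z.png',cv2.resize(im[170:260,200:320,::-1],None,fx=6.5,fy=6.5,interpolation=2))
"
```

```text
t 14.65 tcp [ 0.592  -0.0609  0.0201] th 86.58761732568584 R [ 0.0001  0.     -1.    ] F [-0.0104  1.282   1.4942] w 0.08553692832574558
shift cm [-0.0381 -0.4552  0.0581] az 0.08265987598384142 q [-0.2394  0.5327 -0.2664  0.7715  0.     -0.1798]
```

View pics/s10z.png

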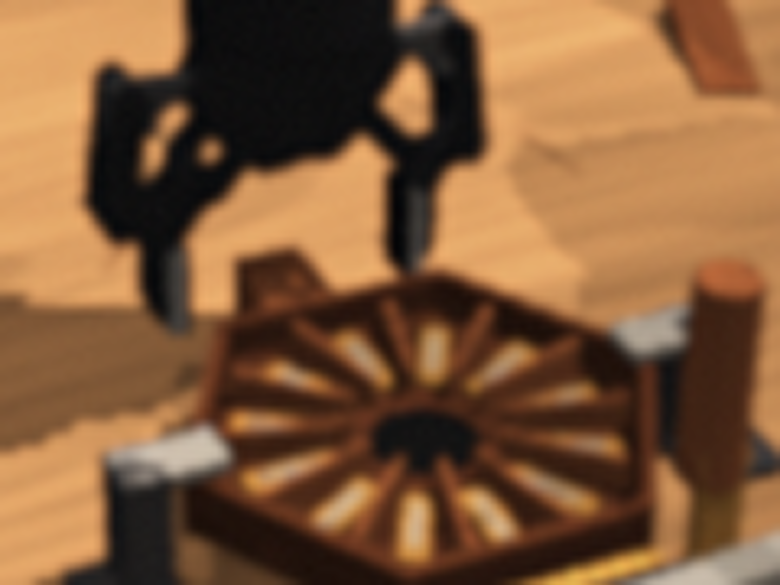

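```bash
python3 -c "
from geo import *
K=6.5
z=lambda p:((p-[200,170]+.5)*K-.5)
im=cv2.imread('pics/s10z.png')
q=np.int32(z(proj('scene',wedge(.5869,-.0604,np.radians(-3.44)))))
for i,j in[(0,1),(2,3),(4,5),(6,7),(8,9)]+[(i,i+2) for i in range(8)]+[(0,8),(1,9)]: cv2.line(im,tuple(map(int,q[i])),tuple(map(int,q[j])),(0,255,255),1)
for t,c in((.0,(255,255,0)),(.055,(0,255,0))):
    cv2.polylines(im,[np.int32(z(proj('scene',pan(.6304,-.0636,-.061,t)[6:])))],True,c,1)
cv2.imwrite('pics/ov10.png',im)
a=cv2.imread('pics/s6z.png'); 
cv2.imwrite('pics/d10.png',np.vstack([a[270:540,150:700],cv2.imread('pics/s10z.png')[270:540,150:700]]))
"
```

```text
(no output)
```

View pics/ov10.png

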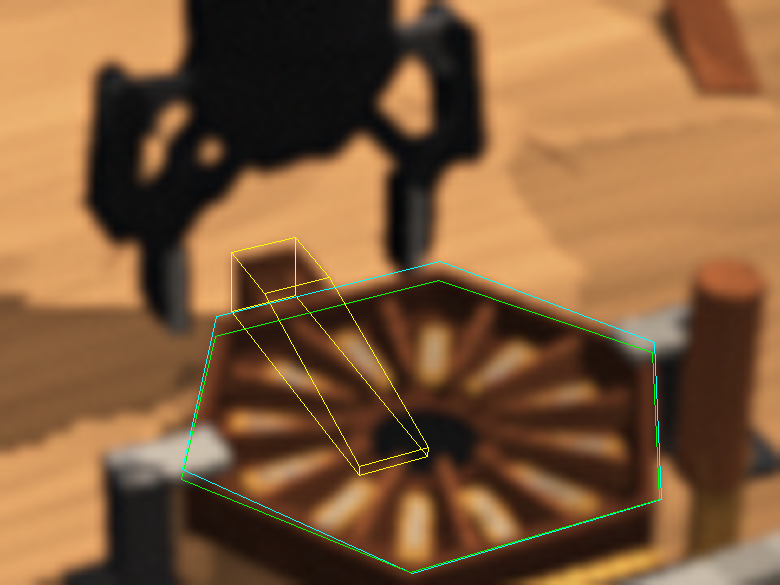

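View pics/d10.png

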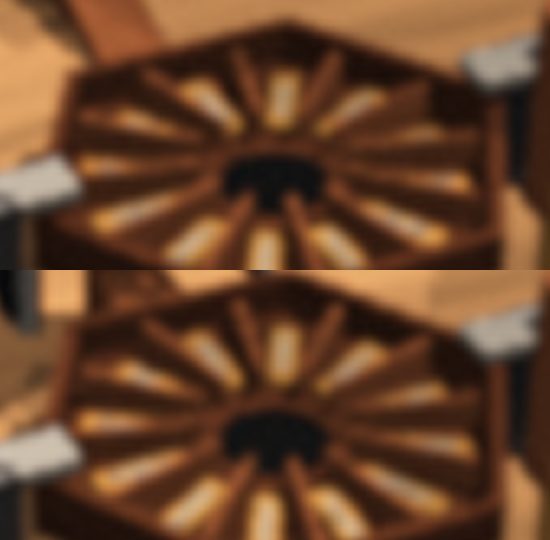

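Request:
{"name": "jog_arm", "arguments": {"motion": [[[0, 0, -1.0], [0, 0, 0]], [[0, 0, -1.5], [0, 0, 0]], [[0, 0, -1.5], [0, 0, 0]], [[0, 0, -1.0], [0, 0, 0]], [[0, -1.5, 0], [0, 0, 0]], [[0, -2.0, 0], [0, 0, 0]], [[0, -1.5, 0], [0, 0, 0]], [[0, -0.5, 0], [0, 0, 0]]]}}

```text
time_s: 15.37
tcp_pos: [0.5351, -0.0573, 0.0706]
orientation: [-2.286, -2.154, 0.001]
force: [0.5, -1.2, -0.7]
gripper_width: 0.0855
```

Request:
{"name": "jog_arm", "arguments": {"motion": [[[0, 0, 0], [0, 0, 0]], [[0, 0, 0], [0, 0, 0]], [[0, 0, 0], [0, 0, 0]], [[0, 0, 0], [0, 0, 0]], [[0, 0, 0], [0, 0, 0]], [[0, 0, 0], [0, 0, 0]], [[0, 0, 0], [0, 0, 0]], [[0, 0, 0], [0, 0, 0]]], "hand": 1, "newtons": 40}}

```text
time_s: 16.03
tcp_pos: [0.5371, -0.0576, 0.07]
orientation: [-2.287, -2.154, 0.0]
force: [0.0, 0.5, 0.1]
gripper_width: 0.0002
```

```bash
python3 -c "
from geo import *
togo(.545,-.0580,.021,-.061+np.pi/2)
im=snap('scene','pics/s11.png'); cv2.imwrite('pics/s11z.png',cv2.resize(im[150:260,190:320,::-1],None,fx=6,fy=5.4,interpolation=2))
"
```

```text
t 16.0333 tcp [ 0.5371 -0.0576  0.07  ] th 86.58469681750275 R [-0.0001  0.0001 -1.    ] F [0.0398 0.4785 0.1449] w 0.00020606244896132883
shift cm [0.0094 0.7962 4.8989] az 0.07973936780077451 q [-0.2578  0.4032 -0.3429  0.8249  0.     -0.1982]
```

View pics/s11z.png

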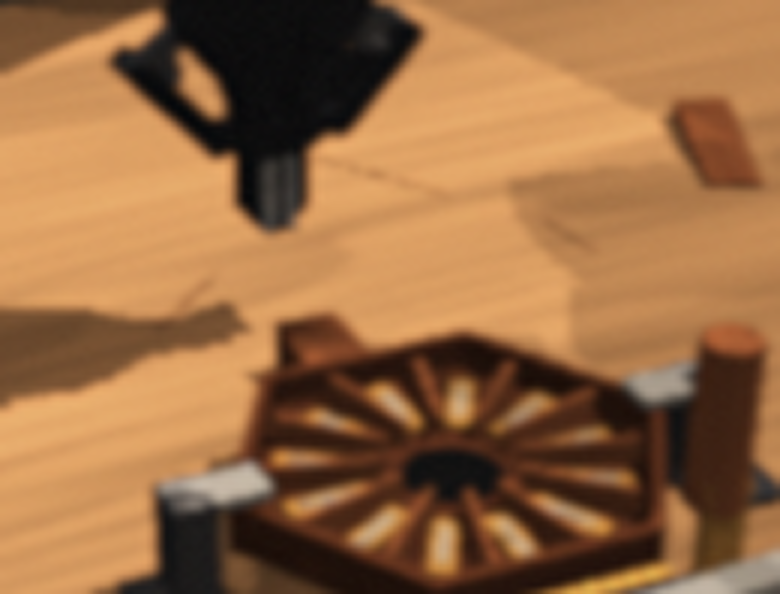

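Request:
{"name": "jog_arm", "arguments": {"motion": [[[0, 0, 0.8], [0, 0, 0]], [[0, 0, 1.0], [0, 0, 0]], [[0, 0, 1.0], [0, 0, 0]], [[0, 0, 1.0], [0, 0, 0]], [[0, 0, 0.6], [0, 0, 0]], [[0, 0, 0.4], [0, 0, 0]], [[0, 0, 0], [0, 0, 0]], [[0, 0, 0], [0, 0, 0]]]}}

```text
time_s: 16.75
tcp_pos: [0.537, -0.0576, 0.0221]
orientation: [-2.287, -2.154, 0.0]
force: [0.4, 0.4, 0.1]
gripper_width: 0.0
```

Request:
{"name": "jog_arm", "arguments": {"motion": [[[0, 0.3, 0], [0, 0, 0]], [[0, 0.3, 0], [0, 0, 0]], [[0, 0.3, 0], [0, 0, 0]], [[0, 0.3, 0], [0, 0, 0]], [[0, 0.3, 0], [0, 0, 0]], [[0, 0.3, 0], [0, 0, 0]], [[0, 0, 0], [0, 0, 0]], [[0, 0, 0], [0, 0, 0]]]}}

```text
time_s: 17.42
tcp_pos: [0.555, -0.0587, 0.022]
orientation: [-2.286, -2.154, 0.0]
force: [-0.6, -0.7, -0.4]
gripper_width: -0.0001
```

```bash
python3 -c "
from geo import *
togo(.561,-.0590,.021,-.061+np.pi/2)"
```

```text
t 17.4167 tcp [ 0.555  -0.0587  0.022 ] th 86.59076067045882 R [-0.0001  0.     -1.    ] F [-0.6063 -0.6963 -0.3843] w -0.00012940646454121806
shift cm [0.0035 0.5971 0.1004] az 0.08580322075684456 q [-0.2513  0.4802 -0.3636  0.7271 -0.     -0.1918]
```

Request:
{"name": "jog_arm", "arguments": {"motion": [[[0, 0.1, 0], [0, 0, 0]], [[0, 0.1, 0], [0, 0, 0]], [[0, 0.1, 0], [0, 0, 0]], [[0, 0.1, 0], [0, 0, 0]], [[0, 0.1, 0], [0, 0, 0]], [[0, 0.1, 0], [0, 0, 0]], [[0, 0, 0], [0, 0, 0]], [[0, 0, 0], [0, 0, 0]]]}}

```text
time_s: 18.08
tcp_pos: [0.5591, -0.0589, 0.0219]
orientation: [-2.285, -2.152, 0.004]
force: [-11.0, -0.4, 6.3]
gripper_width: 0.0001
```

Request:
{"name": "jog_arm", "arguments": {"motion": [[[0, 0.05, 0], [0, 0, 0]], [[0, 0.05, 0], [0, 0, 0]], [[0, 0.05, 0], [0, 0, 0]], [[0, 0.05, 0], [0, 0, 0]], [[0, 0, 0], [0, 0, 0]], [[0, 0, 0], [0, 0, 0]], [[0, 0, 0], [0, 0, 0]], [[0, 0, 0], [0, 0, 0]]]}}

```text
time_s: 18.75
tcp_pos: [0.5592, -0.0589, 0.0217]
orientation: [-2.284, -2.151, 0.008]
force: [-21.0, -0.9, 16.8]
gripper_width: 0.0001
```

Request:
{"name": "jog_arm", "arguments": {"motion": [[[0, -0.3, 0], [0, 0, 0]], [[0, -0.5, 0], [0, 0, 0]], [[0, -0.8, 0], [0, 0, 0]], [[0, -1.0, -0.5], [0, 0, 0]], [[0, -1.0, -1.0], [0, 0, 0]], [[0, -1.0, -1.5], [0, 0, 0]], [[0, -1.0, -2.0], [0, 0, 0]], [[0, 0, -2.0], [0, 0, 0]]]}}

```text
time_s: 19.42
tcp_pos: [0.5043, -0.0554, 0.0929]
orientation: [-2.286, -2.153, 0.002]
force: [0.3, 0.6, -0.2]
gripper_width: 0.0001
```

Request:
{"name": "jog_arm", "arguments": {"motion": [[[0, -2, -1.0], [0, 0, 0]], [[0, -2, -1], [0, 0, 0]], [[0, -2, -1], [0, 0, 0]], [[0, -2, 0], [0, 0, 0]], [[0, -2, 0], [0, 0, 0]], [[0, -2, 0], [0, 0, 0]], [[0, 0, 0], [0, 0, 0]], [[0, 0, 0], [0, 0, 0]]]}}

```text
time_s: 20.08
tcp_pos: [0.3864, -0.0486, 0.1225]
orientation: [2.287, 2.153, 0.001]
force: [0.6, -0.4, 0.0]
gripper_width: -0.0001
```

```bash
python3 -c "
from geo import *
togo(.561,-.0590,.021,-.061+np.pi/2)
im=snap('scene','pics/s12.png'); a=cv2.resize(im[170:260,200:320,::-1],None,fx=6.5,fy=6.5,interpolation=2); cv2.imwrite('pics/s12z.png',a)
im=snap('top','pics/t12.png'); cv2.imwrite('pics/t12z.png',cv2.resize(im[110:230,210:350,::-1],None,fx=5,fy=5,interpolation=2))
b=cv2.imread('pics/t0.png') if 0 else cv2.imread('pics/s0.png')
"
```

```text
t 20.0833 tcp [ 0.3864 -0.0486  0.1225] th 86.55906638856673 R [ 0.0008 -0.0002 -1.    ] F [ 0.6104 -0.4445  0.0257] w -0.00010972597227014795
shift cm [ 0.0089 17.4853 10.1634] az 0.054108938864736805 q [-0.3351  0.1171 -0.597   0.8558  0.     -0.2751][ WARN:0@3.043] global loadsave.cpp:275 findDecoder imread_('pics/s0.png'): can't open/read file: check file path/integrity
```

View pics/s12z.png

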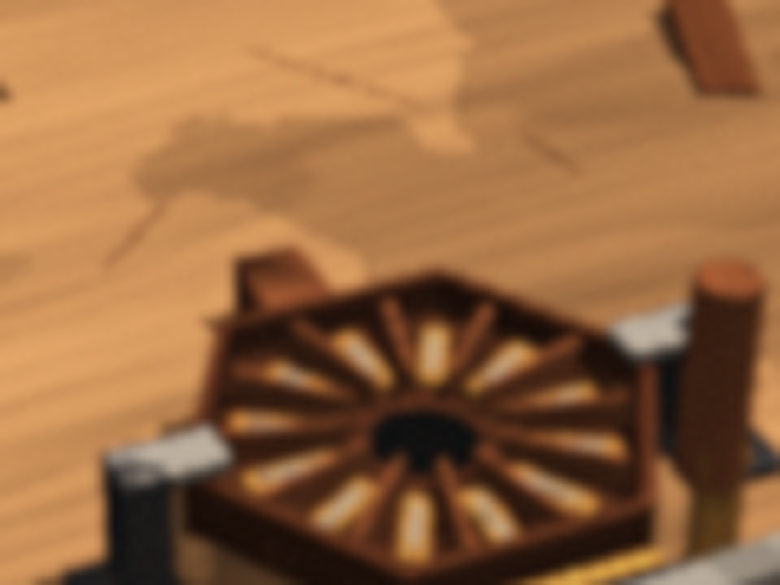

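View pics/t12z.png

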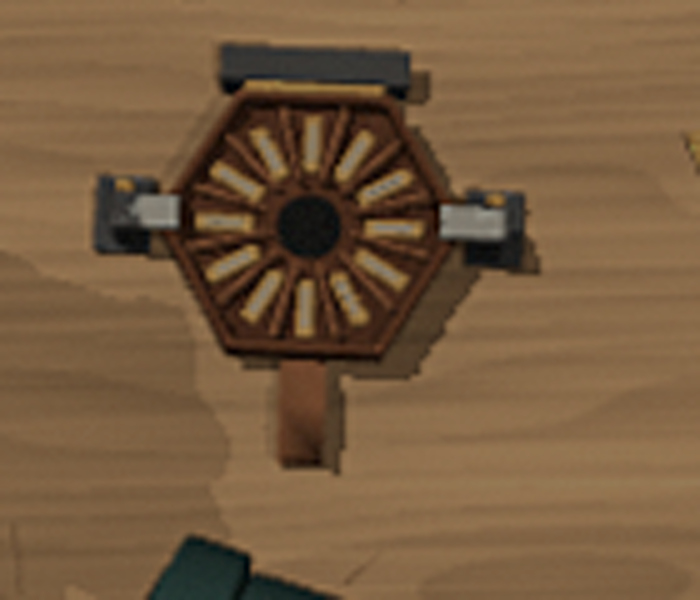

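View pics/t12.png

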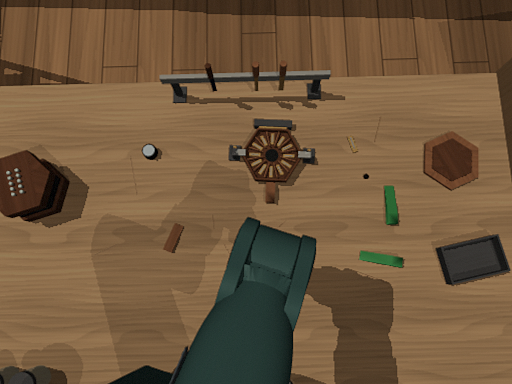

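```bash
python3 -c "
from bench import ctrl
print(ctrl.hand_in())"
```

```text
the job is handed in; nothing more can be done
None
```

The taller wedge is jammed under the middle of the pan's near edge, the pan is up level, and the job is handed in at about 20 s. No verdict was reported.

I gripped the wedge by its heel, carried it round, laid it flat and pushed it straight in. I let go, then pushed once more on its back face with the closed fingers and moved the arm away.

**Last checks**
- **Jam:** the wedge moved only about 0.1 mm while the second push rose from 11 to 21 N. It stayed put both times I let go. Part of that push was bench friction, because the tool also bore down with up to about 17 N. I could not measure the wedge's force on the pan directly.
- **Depth:** the thin end is about 51 mm under the edge by the robot's readings, within the 50 to 55 mm given.
- **Pan:** in the scene picture the near edge rose about 18 pixels (enlarged view). Going from sagging to level should give about 19. This cannot prove a tilt below 0.006 rad.
- **Wedge:** the top view shows it near the middle of the edge and square to it.
- **Bystanders:** the low wedge, loupe, reed shoe and button show no visible movement, and I saw no finger contact with the pan.

**Disagreement:** the two cameras differ by about 1.5 pixels (2 to 3 mm) on where the pan's edge and the wedge lie, well inside the tolerances.

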